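# File a circuit board in a lever-arch board keeper

## Task

File the green circuit board in the grey lever-arch keeper: lift the red-knobbed lever until the rings spring open, set the board's two holes gently over the two posts so that it lies flat on the base, then press the lever down just until it clicks shut and stays home. The lever's handle is springy: feel for the click and do not force it far beyond, and do not disturb the tweezers, screwdriver, spool and jar.

Things in the scene. Friction and masses are not known exactly. Their poses are not given: they have to be found in the camera images.
- keeper: Lever-arch board keeper, fixed. Origin on the shelf surface, z up. Grey base plate 12 mm thick at x -65..75, y -50..75 mm. Posts at x 30, y +-22.5 mm; lever at y -85 mm, pointing to -x; steel arches (rings) that swing back to +x as the lever lifts. A filed board lies flat on the base, holes over the posts, body towards -x: its frame is then parallel to this one.
- pivot (a point): Centre of the lever's hinge, 55 mm above the shelf, at x = 45, y = -85 mm of the keeper frame; the hinge axis is the keeper's y.
- knob (a point): Centre of the red knob at the lever's free end: a cylinder 16 mm across, 24 mm long along the keeper's y; its flat ends can be pinched from above (it turns between the fingers). It circles the pivot at 102 mm: home and unbent it is 100 mm to -x and 20 mm above the pivot (75 mm above the shelf); lifting takes it up and towards +x. A 12 mm wide steel strip joins it to the hinge.
- post_a (a point): Top of the post at the keeper's +y side, 42 mm above the shelf, 30 mm above the base. Each post is 6 mm thick, upright, tapering over its top 8 mm to 2.4 mm; the two are 45 mm apart along the keeper's y.
- post_b (a point): Top of the post at the keeper's -y side.
- heatsink (a point): Centre of the black finned heat sink in the middle of the green board: 30 mm along the board's x, 18 mm along y (grasp across y), from 4 to 36 mm above the board's underside; this point is 20 mm above the underside. Axes are the board's. The board is 70 (x) by 64 (y) by 4 mm, about 80 g, at first flat on the shelf.
- hole_a (a point): Board hole for post_a, 8.5 mm across, right through: this point is its centre at the underside, at x 27, y 22.5 mm of the board.
- hole_b (a point): The same for post_b, at x = 27, y = -22.5 mm.
- lever (a joint): Lever root angle, rad: 0 home (clicked shut it rests at about 0.02), 1.05 fully lifted. A spring lifts it once pulled free of the catch (about 5 N at the knob). A click catch between 0.02 and 0.17 holds it shut once pressed through (load rises until about 0.12, then drops suddenly); not pressed through, it springs open when let go.
- handle (a joint): Bend of the springy handle about a point 25 mm from the hinge, rad: 0 unbent, negative with the knob pressed down, positive pulled up; 3.2 N m per rad (about 570 N/m at the knob), so the knob must go well below its home height before the lever clicks. More than 0.45 either way (about 19 N at the knob) overloads it.
- rings (a joint): Opening of the rings, rad: 0 closed on the posts, about 1.1 wide open; moves with the lever.
- board: The green circuit board itself, origin at the centre of its underside, x towards its two-holed edge, z up.
- tweezers: Black anti-static tweezers, 120 mm, loose, lying at the left; leave alone.
- driver: Screwdriver, 150 mm, loose, lying at the left; leave alone.
- spool: Aluminium solder spool, 54 mm across, 38 mm tall, loose, standing; leave alone.
- flux: Small flux jar, 38 mm across, 34 mm tall, loose, standing; leave alone.
There are look-alikes about, which are no part of the job. Of the things that look like the board, take the one that is farthest to the robot's right at the start.

How it is judged:
By the outcome, as a careful person would: the job done as asked, in the order asked, and still so for the second after the job is handed in, with the robot touching nothing.
It also fails if it takes over 72 s, if anything falls off the work surface, if the arm or the gripper's body presses on something with over 40 N, if the wrist force passes 120 N, or if a joint passes its speed limit or range.

## Robot

A 7-joint arm with a two-finger parallel gripper is mounted at the origin on the work surface. World frame = base frame: x ahead of the robot, y to its left, z up, the work surface at z = 0. Lengths are in m, angles in rad, forces in N, time in s.
With the tool pointing down it reaches from about 0.425 to 0.925 m from the base axis. Payload 6.8 kg.
Tool frame: the origin (TCP) lies midway between the tips of the shut fingers; the grasp point (between the pads) lies 19 mm behind it; z points along the fingers, y is the direction in which the jaws open and shut (so a half turn about z gives the same grasp; the last joint's range is limited). The gripper opens to 85 mm and grips with 20 to 120 N. Pads are 22 mm wide; open, the fingers measure 114 mm over their backs; the gripper's body (76 mm by 85 mm) begins 54 mm behind the grasp point. The pads swing forward as they close: fully open they stand 13 mm farther back than shut.
Start: joints at [-1.215, 0.477, 0.022, 1.555, -0.011, 1.109, -0.083], TCP at [0.302, 0.604, 0.231] pointing down, gripper open.
Joint ranges: [-2.96, 2.96], [-0.34, 2.1], [-1.41, 1.46], [0.24, 2.44], [-1.37, 4.51], [0.17, 1.92], [-2.96, 2.96]. Speed limits (rad/s): [2.39, 2.39, 3.14, 3.14, 3.14, 3.14, 3.14].

## Interface

Orientations are given as a unit quaternion [x, y, z, w].
In Python, from rig import telemetry, imaging, job gives the robot as it stands.
- The arm moves only by the tool servo_tool, never from a script. Its argument "targets" is one flat list of numbers, 7 for each row, row after row: the turn, a rotation vector about the tool's x, y, z in degrees, then the shift along the tool's x, y, z in mm, then the closure, from -1 (fully open) to 1 (shut). A call has 1 to 8 rows; each row is the pose to reach, as a shift and turn from the pose commanded when the call began, along the tool's axes at that moment; what a row does not reach only later rows make up. A row lasts 1/8 s, in which the tool goes at most 62.5 mm and 10.7 degrees, less where a joint would pass 70% of its speed; a pose out of reach is approached as far as the arm can. A call with a gripper value outside its range is refused whole. The fingers move at their own pace and stop on an object; "force" is the grip in N (left out, the last holds). Time passes only in rows, so rows that repeat a pose let the fingers close. It gives the time, the measured TCP pose, the force and the opening at its end, in the units of the state.
- telemetry.get_state(): the state, without advancing time (a new reading comes with each control period).
- imaging.get_image(name): name is "side" or "top"; returns a dict with "image" (480x640x3 uint8, blue, green, red), "intrinsics" (3x3 intrinsics, pixels), "rvec" (rotation vector, rad) and "tvec" (3), from world to camera coordinates, as OpenCV has them. Camera axes: x right, y down, z forward; pixel columns grow to the right and rows downward; lengths in m; the calibration is good to about 2 mm. A picture is of the moment at which its call begins. There is no depth.
- job.job_done(): hands the job in, once; it reports no verdict.
The state is a dict: "t": time; "joints": joint angles; "joint_velocities": joint speeds; "joint_torque": joint torques, N m; "tool_pos": TCP position; "orientation": TCP orientation; "contact_force": force on the tool from outside, world axes, zero at the start; "wrist_torque": the same for the moment, N m; "gripper_width": opening from 0.0 (shut) to 1.0 (fully open).
Only numpy, scipy, OpenCV 4.12 (cv2) and the standard library are available. Lean on these libraries where they do the work, as an engineer would, in place of code of your own. Each camera call takes 0.05 s, during which the arm holds its last target. There are 200 camera calls.

## Working session

There is one attempt and no reset: what is moved stays moved. The work goes in short steps, Python scripts to look and compute and a tool call to move; the robot and the scene stay as the last step left them, time stands still between calls to the robot, and variables do not carry over. Pictures are saved under pics/ and viewed, about 8 in all and at most 12, crops included, and the job is handed in when it is done.

Besides the shell and the picture viewer there is one more tool, called after "Emit:" by a JSON object that holds its "fn" and its "kwargs". servo_tool: Moves the arm, as the interface text tells. Its arguments: {"type":"object","properties":{"targets":{"type":"array","items":{"type":"number"}},"force":{"type":"number"}},"required":["targets"]}

```bash
ls; mkdir -p pics
cat > h.py <<'E'
import numpy as np, cv2
from scipy.spatial.transform import Rotation as R
from rig import telemetry, imaging, job
def grab(n,f=None):
    d=imaging.get_image(n)
    if f: cv2.imwrite('pics/'+f,d['image'])
    np.savez('/tmp/%s.npz'%n,K=d['intrinsics'],r=d['rvec'],t=d['tvec'],im=d['image'])
    return d
def cam(n):
    z=np.load('/tmp/%s.npz'%n); return z['K'],R.from_rotvec(z['r'].ravel()).as_matrix(),z['t'].ravel()
def onz(n,uv,z):
    K,Rm,t=cam(n); c=-Rm.T@t; d=Rm.T@np.linalg.solve(K,[uv[0],uv[1],1]); return c+d*(z-c[2])/d[2]
def tri(a,b):
    A=[];B=[]
    for n,uv in(('top',a),('side',b)):
        K,Rm,t=cam(n); c=-Rm.T@t; d=Rm.T@np.linalg.solve(K,[uv[0],uv[1],1]); d/=np.linalg.norm(d)
        P=np.eye(3)-np.outer(d,d);A.append(P);B.append(P@c)
    x=np.linalg.solve(sum(A),sum(B)); return x
def proj(n,X):
    K,Rm,t=cam(n); p=(K@(Rm@np.atleast_2d(X).T+t[:,None])).T; return p[:,:2]/p[:,2:]
def st():
    s=telemetry.get_state(); print({k:np.round(v,4).tolist() for k,v in s.items() if k not in('joint_velocities','joint_torque')}); return s
E
python3 -c "
from h import *
st(); grab('top','top0.png'); grab('side','side0.png')
for n in('top','side'): K,Rm,t=cam(n); print(K,-Rm.T@t,Rm)"
```

```text
pics
{'t': 0.0, 'joints': [-1.2151, 0.4778, 0.0223, 1.5565, -0.0115, 1.1093, -0.0831], 'tool_pos': [0.3017, 0.6032, 0.2303], 'orientation': [0.2298, 0.9732, -0.0009, -0.0001], 'contact_force': [-0.0276, -0.2054, 0.9286], 'wrist_torque': [0.0182, 0.0099, 0.0217], 'gripper_width': 0.9999}
[[558.79507823   0.         309.23614446]
 [  0.         558.79507823 234.91915965]
 [  0.           0.           1.        ]] [0.30856207 0.11681512 1.2785149 ] [[-0.02593038 -0.99966309 -0.00115251]
 [-0.98738652  0.02579203 -0.15621341]
 [ 0.15619051 -0.0029127  -0.98772265]]
[[440.30422418   0.         317.43222989]
 [  0.         440.30422418 235.4961024 ]
 [  0.           0.           1.        ]] [ 0.14228476 -0.27579308  0.63159355] [[ 0.71859164 -0.6953085   0.01312008]
 [-0.48866557 -0.51827265 -0.70185427]
 [ 0.49480502  0.49793528 -0.71219972]]
```

View pics/top0.png

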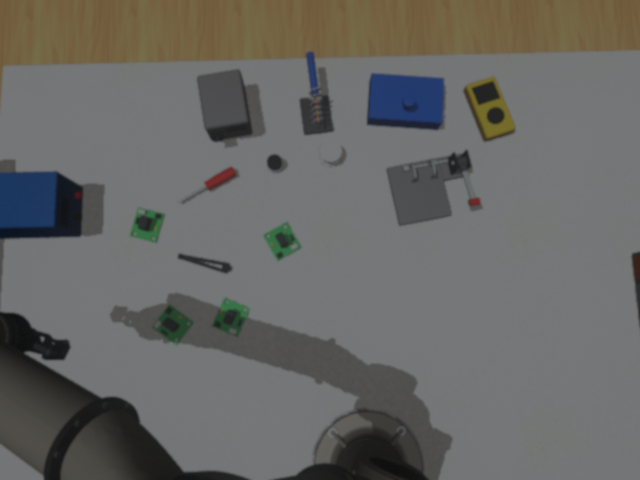

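View pics/side0.png

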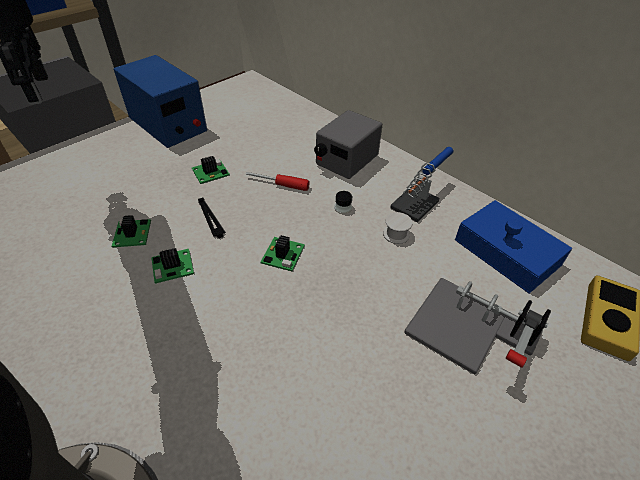

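Top view: four green boards. The one farthest right (smallest y) is at top (283,241), side (284,253). The keeper is at top (425,190), its red knob at top (474,202), side (516,357). Next I'll view zoomed crops.

```bash
python3 -c "
from h import *
T=np.load('/tmp/top.npz')['im'];S=np.load('/tmp/side.npz')['im']
f=lambda I,x,y,w,h:cv2.resize(I[y:y+h,x:x+w],(400,300),interpolation=cv2.INTER_CUBIC)
a=np.vstack([np.hstack([f(T,253,216,64,48),f(T,381,140,112,84+4)]),np.hstack([f(S,252,224,64,48),f(S,400,270,160,120)])])
cv2.imwrite('pics/c1.png',np.clip(a*1.5,0,255).astype('uint8'))
"
```

```text
(no output)
```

View pics/c1.png

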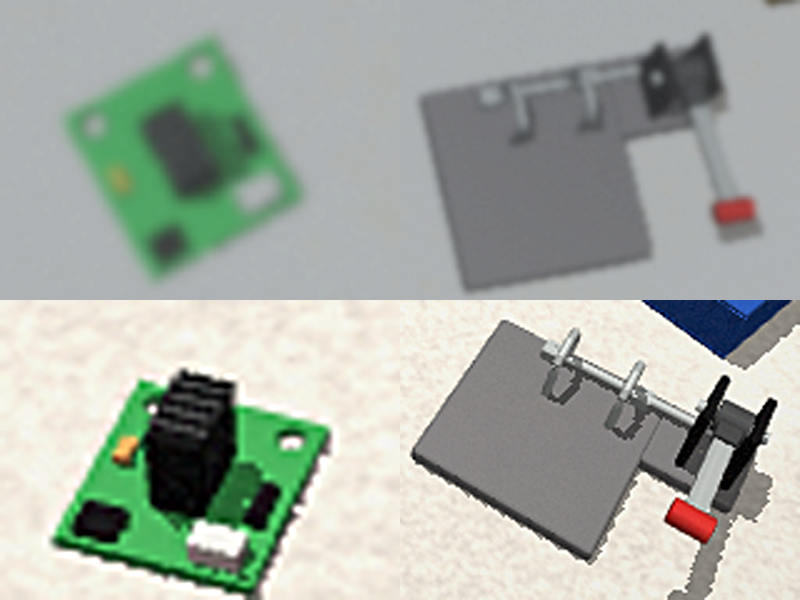

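```bash
cat > fit.py <<'E'
from h import *
from scipy.optimize import least_squares
def T(p,X): c,s=np.cos(p[2]),np.sin(p[2]); X=np.array(X,float)/1e3; return np.c_[p[0]+c*X[:,0]-s*X[:,1],p[1]+s*X[:,0]+c*X[:,1],X[:,2]]
def fit(Xt,ut,Xs,us,p0):
    f=lambda p:np.r_[(proj('top',T(p,Xt))-ut).ravel(),(proj('side',T(p,Xs))-us).ravel()]
    r=least_squares(f,p0,loss='soft_l1'); print('pose',np.round(r.x,4),np.degrees(r.x[2]),'\nres',np.round(f(r.x).reshape(-1,2),1).tolist()); return r.x
E
python3 - <<'E'
from fit import *
ct=lambda L:np.array(L)/6.25+[253,216]-.4
cs=lambda L:(np.array(L)-[0,300])/6.25+[252,224]-.4
X=[(35,32,4),(35,-32,4),(-35,-32,4),(-35,32,4),(27,22.5,4),(27,-22.5,4)]
b=fit(X,ct([(65,118),(215,35),(302,192),(157,280),(95,125),(202,68)]),X[:4],cs([(140,380),(330,428),(248,590),(53,542)]),[.45,.15,.5])
kt=lambda L:(np.array(L)-[400,0])/[400/112,300/88]+[381,140]-.4
ks=lambda L:(np.array(L)-[400,300])/2.5+[400,270]-.4
C=[(-65,75,12),(-65,-50,12),(75,75,12),(-54.6,-85,77)]
k=fit(C,kt([(468,289),(650,257),(420,95),(735,211)]),C,ks([(413,452),(590,552),(505,322),(691,520)]),[.55,-.1,.2])
print('knob',T(k,[C[3]]),'pivot',T(k,[(45,-85,55)]),'posts',T(k,[(30,22.5,42),(30,-22.5,42)]),'hs',T(b,[(0,0,20)]))
np.save('b.npy',b);np.save('k.npy',k)
# refine: hs in both frames; red centroid
for n in('top','side'):
    I=np.load('/tmp/%s.npz'%n)['im'].astype(int); m=(I[...,2]>90)&(I[...,1]<60)
    y,x=np.nonzero(m); p=proj(n,T(k,[C[3]]))[0]; q=np.hypot(x-p[0],y-p[1])<20; print(n,p,x[q].mean(),y[q].mean(),q.sum())
E
```

```text
pose [0.4976 0.1758 0.4883] 27.976066416378046 
res [[-0.3, 0.2], [-0.1, 0.0], [0.8, 1.0], [-0.3, 0.5], [0.2, 0.0], [0.1, -0.3], [0.0, 0.0], [-0.0, -0.2], [0.7, -0.2], [0.0, -0.8]]
pose [ 0.6029 -0.158   0.1647] 9.437823858295529 
res [[-0.3, 0.7], [1.7, -0.1], [0.3, -0.3], [-0.2, 0.2], [-0.7, -1.4], [1.1, 1.2], [-0.4, -2.3], [0.0, 0.0]]
knob [[ 0.56295827 -0.2508157   0.077     ]] pivot [[ 0.66121009 -0.23448357  0.055     ]] posts [[ 0.62878558 -0.13089834  0.042     ]
 [ 0.63616455 -0.17528922  0.042     ]] hs [[0.49760891 0.17580246 0.02      ]]
top [474.15462201 201.69987431] 474.2692307692308 201.3846153846154 52
side [516.02886585 357.61576923] 516.7529411764706 357.04117647058825 170
```

```bash
cat >> h.py <<'E'
def goal(pos,yang):
    s=telemetry.get_state(); Rc=R.from_quat(s['orientation']); a=np.radians(yang)
    y=np.array([np.cos(a),np.sin(a),0]);z=np.array([0,0,-1.]);Rg=R.from_matrix(np.c_[np.cross(y,z),y,z])
    print('turn',np.round((Rc.inv()*Rg).as_rotvec(degrees=True),1),'shift mm',np.round(Rc.inv().apply(np.array(pos)-s['tool_pos'])*1e3,1),'F',np.round(s['contact_force'],1),'w',round(float(s['gripper_width']),3),'t',s['t'])
E
python3 -c "
from h import *
goal([.563,-.2508,.19],-80.6)"
```

```text
turn [-0.00e+00  1.00e-01  1.44e+02] shift mm [-615.7 -646.9   41.6] F [-0.  -0.   0.1] w 1.005 t 0.1
```

Emit:
{"fn": "servo_tool", "kwargs": {"targets": [0, 0, 10, -30, -30, 0, 0, 0, 0, 20, -75, -80, 0, 0, 0, 0, 30, -120, -126, 0, 0, 0, 0, 40, -160, -168, 0, 0, 0, 0, 50, -200, -210, 0, 0, 0, 0, 60, -240, -252, 0, 0, 0, 0, 70, -280, -294, 0, 0, 0, 0, 80, -320, -336, 0, 0], "force": 20}}

```text
t: 1.1
tool_pos: [0.4379, 0.1582, 0.2313]
orientation: [0.803, 0.596, 0.0, -0.0]
contact_force: [0.9, 0.7, 0.5]
gripper_width: 0.5
```

```bash
python3 -c "
from h import *
st();goal([.563,-.2508,.19],-80.6)"
```

```text
{'t': 1.1, 'joints': [-0.8868, 0.126, 0.4477, 2.0612, -0.0664, 0.9676, -0.6994], 'tool_pos': [0.4379, 0.1582, 0.2313], 'orientation': [0.8033, 0.5956, 0.0001, -0.0001], 'contact_force': [0.9264, 0.6758, 0.4847], 'wrist_torque': [0.0055, -0.0209, -0.0131], 'gripper_width': 0.4998}
turn [-0.  -0.  63.7] shift mm [-355.   238.5   41.1] F [0.9 0.7 0.5] w 0.5 t 1.1
```

Emit:
{"fn": "servo_tool", "kwargs": {"targets": [0, 0, 9, -45, 30, 0, 0, 0, 0, 18, -90, 60, 0, 0, 0, 0, 27, -140, 94, 0, 0, 0, 0, 36, -190, 128, 0, 0, 0, 0, 45, -240, 161, 0, 0, 0, 0, 54, -290, 195, 15, 0, 0, 0, 63.7, -335, 225, 35, 0, 0, 0, 63.7, -355, 238.5, 41, 0]}}

```text
t: 2.1
tool_pos: [0.5642, -0.2514, 0.1886]
orientation: [0.997, 0.082, -0.001, 0.001]
contact_force: [0.4, -0.1, -0.7]
gripper_width: 0.501
```

```bash
python3 -c "
from h import *
st();goal([.563,-.2508,.058],-80.6)"
```

```text
{'t': 2.1, 'joints': [-0.2314, 0.5256, 0.7655, 1.7773, -0.4194, 1.0118, -0.7111], 'tool_pos': [0.5642, -0.2514, 0.1886], 'orientation': [0.9966, 0.0822, -0.0015, 0.0006], 'contact_force': [0.3615, -0.1342, -0.7242], 'wrist_torque': [0.0332, 0.0052, -0.0254], 'gripper_width': 0.5011}
turn [0.1 0.2 0. ] shift mm [ -0.7  -0.9 130.6] F [ 0.4 -0.1 -0.7] w 0.501 t 2.1
```

Emit:
{"fn": "servo_tool", "kwargs": {"targets": [0, 0, 0, -0.7, -0.9, 25, 0, 0, 0, 0, -0.7, -0.9, 55, 0, 0, 0, 0, -0.7, -0.9, 85, 0, 0, 0, 0, -0.7, -0.9, 110, 0, 0, 0, 0, -0.7, -0.9, 125, 0, 0, 0, 0, -0.7, -0.9, 132, 0, 0, 0, 0, -0.7, -0.9, 132, 0]}}

```text
t: 2.98
tool_pos: [0.5644, -0.2475, 0.0584]
orientation: [0.996, 0.085, 0.0, 0.0]
contact_force: [0.2, -0.2, 0.0]
gripper_width: 0.503
```

Emit:
{"fn": "servo_tool", "kwargs": {"targets": [0, 0, 0, 0, 0, 0, 0.3, 0, 0, 0, 0, 0, 0, 0.5, 0, 0, 0, 0, 0, 0, 0.6, 0, 0, 0, 0, 0, 0, 0.6], "force": 25}}

```text
t: 3.48
tool_pos: [0.5648, -0.2486, 0.0589]
orientation: [0.996, 0.084, 0.001, 0.001]
contact_force: [0.5, -4.4, 1.6]
gripper_width: 0.273
```

```bash
python3 -c "
from h import *
st();goal([.563,-.2508,.058],-80.6)
T=grab('top')['image'];S=grab('side')['image']
f=lambda I,x,y,w,h:cv2.resize(I[y:y+h,x:x+w],(400,300),interpolation=cv2.INTER_CUBIC)
cv2.imwrite('pics/c2.png',np.hstack([f(T,381,140,112,84),f(S,440,270,120,90)]))
"
```

```text
{'t': 3.475, 'joints': [-0.1421, 0.6803, 0.6378, 1.8616, -0.5582, 0.7833, -0.6054], 'tool_pos': [0.5648, -0.2486, 0.0589], 'orientation': [0.9964, 0.0844, 0.0007, 0.0009], 'contact_force': [0.4641, -4.4116, 1.6089], 'wrist_torque': [-0.9145, -0.1807, -0.021], 'gripper_width': 0.2728}
turn [ 0.1 -0.1  0.3] shift mm [-2.1  1.9  0.9] F [ 0.5 -4.4  1.6] w 0.273 t 3.475
```

View pics/c2.png

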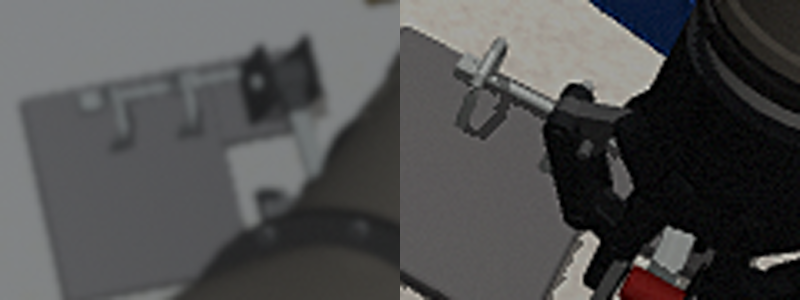

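The gripper holds the knob: the opening is 23 mm against its 24 mm length. Next I lift along its arc, watching the force.

Emit:
{"fn": "servo_tool", "kwargs": {"targets": [0, 0, 0, 0, 1.5, 0, 0.6, 0, 0, 0, 0.3, 1.5, -2, 0.6, 0, 0, 0, 1, 1.5, -4, 0.6, 0, 0, 0, 1.5, 1.5, -6, 0.6, 0, 0, 0, 2, 1.5, -8, 0.6, 0, 0, 0, 2.7, 1.5, -10, 0.6, 0, 0, 0, 3.3, 1.5, -12, 0.6], "force": 40}}

```text
t: 4.45
tool_pos: [0.5674, -0.2482, 0.0694]
orientation: [0.996, 0.085, -0.001, 0.0]
contact_force: [4.2, -5.7, -9.2]
gripper_width: 0.269
```

Emit:
{"fn": "servo_tool", "kwargs": {"targets": [0, 0, 0, 0.7, 0, -2, 0.6, 0, 0, 0, 1.4, 0, -4, 0.6, 0, 0, 0, 2.2, 0, -6, 0.6, 0, 0, 0, 2.9, 0, -8, 0.6, 0, 0, 0, 2.9, 0, -8, 0.6]}}

```text
t: 5.08
tool_pos: [0.5706, -0.2478, 0.0784]
orientation: [0.996, 0.085, -0.0, -0.0]
contact_force: [1.1, -3.8, -1.1]
gripper_width: 0.268
```

Through the catch: the force went from -9 N to about -1 N. Continuing along the arc.

Emit:
{"fn": "servo_tool", "kwargs": {"targets": [0, 0, 0, 1.7, 0.7, -3.6, 0.6, 0, 0, 0, 3.5, 1.5, -7.2, 0.6, 0, 0, 0, 6, 1.5, -11.7, 0.6, 0, 0, 0, 8.9, 1.5, -15.9, 0.6, 0, 0, 0, 12, 1.5, -20, 0.6, 0, 0, 0, 15, 1.5, -24, 0.6, 0, 0, 0, 18.4, 1.5, -27.9, 0.6, 0, 0, 0, 21.9, 1.5, -31.5, 0.6]}}

```text
t: 6.08
tool_pos: [0.5927, -0.2454, 0.1099]
orientation: [0.996, 0.085, -0.0, -0.0]
contact_force: [-0.7, 0.4, -2.0]
gripper_width: 0.27
```

Emit:
{"fn": "servo_tool", "kwargs": {"targets": [0, 0, 0, 3.6, 0, -3.5, 0.6, 0, 0, 0, 7.6, 0, -6.8, 0.6, 0, 0, 0, 11.6, 0, -9.9, 0.6, 0, 0, 0, 15.9, 0, -12.7, 0.6, 0, 0, 0, 20.2, 0, -15.4, 0.6, 0, 0, 0, 24.7, 0, -17.8, 0.6, 0, 0, 0, 29.3, 0, -20, 0.6, 0, 0, 0, 29.3, 0, -20, 0.6]}}

```text
t: 7.08
tool_pos: [0.6221, -0.2406, 0.1301]
orientation: [0.996, 0.085, 0.0, 0.0]
contact_force: [-2.1, 0.7, -0.4]
gripper_width: 0.273
```

Emit:
{"fn": "servo_tool", "kwargs": {"targets": [0, 0, 0, 2, 0, -1, 0.6, 0, 0, 0, 4, 0, -2, 0.6, 0, 0, 0, 4, 0, -2, 0.3, 0, 0, 0, 4, 0, -2, 0, 0, 0, 0, 4, 0, -2, 0, 0, 0, 0, 4, 0, -20, 0, 0, 0, 0, -5, 0, -50, 0, 0, 0, 0, -15, 0, -90, 0]}}

```text
t: 8.07
tool_pos: [0.6062, -0.2432, 0.2213]
orientation: [0.996, 0.085, -0.0, -0.0]
contact_force: [0.2, 0.1, -0.3]
gripper_width: 0.499
```

```bash
python3 -c "
from h import *
b=np.load('b.npy');st();goal([b[0],b[1],.22],np.degrees(b[2])-90)"
```

```text
{'t': 8.075, 'joints': [-0.2401, 0.5498, 0.7684, 1.6585, -0.4182, 1.1056, -0.7549], 'tool_pos': [0.6062, -0.2432, 0.2213], 'orientation': [0.9964, 0.0848, -0.0002, -0.0], 'contact_force': [0.1767, 0.0699, -0.3312], 'wrist_torque': [-0.058, -0.0652, 0.0044], 'gripper_width': 0.4994}
turn [ -0.    0.  -18.3] shift mm [ -36.3 -431.4    1.3] F [ 0.2  0.1 -0.3] w 0.499 t 8.075
```

Emit:
{"fn": "servo_tool", "kwargs": {"targets": [0, 0, -3, -4, -40, 0, 0, 0, 0, -6, -8, -95, 0, 0, 0, 0, -9, -13, -150, 0, 0, 0, 0, -12, -17, -205, 0, 0, 0, 0, -15, -22, -260, 0, 0, 0, 0, -18.3, -27, -315, 0, 0, 0, 0, -18.3, -32, -370, 0, 0, 0, 0, -18.3, -36, -420, 0, 0]}}

```text
t: 9.07
tool_pos: [0.5, 0.1665, 0.2213]
orientation: [0.97, 0.242, 0.001, -0.001]
contact_force: [1.2, -0.1, 0.1]
gripper_width: 0.499
```

```bash
python3 -c "
from h import *
b=np.load('b.npy');st();goal([b[0],b[1],.09],np.degrees(b[2])-90)
T=grab('top')['image'];S=grab('side')['image']
f=lambda I,x,y,w,h:cv2.resize(I[y:y+h,x:x+w],(400,300),interpolation=cv2.INTER_CUBIC)
cv2.imwrite('pics/c3.png',np.clip(1.4*np.vstack([np.hstack([f(T,381,140,112,84),f(S,400,260,160,120)]),np.hstack([f(T,237,196,96,72),f(S,236,214,96,72)])]),0,255).astype('uint8'))
"
```

```text
{'t': 9.075, 'joints': [-1.0085, 0.2836, 0.691, 1.9551, -0.2184, 0.9746, -1.2955], 'tool_pos': [0.5, 0.1665, 0.2213], 'orientation': [0.9702, 0.2421, 0.001, -0.0006], 'contact_force': [1.1858, -0.0704, 0.0553], 'wrist_torque': [0.0132, -0.0841, 0.0155], 'gripper_width': 0.4988}
turn [-0.  -0.1  0.1] shift mm [  2.   -9.3 131.3] F [ 1.2 -0.1  0.1] w 0.499 t 9.075
```

View pics/c3.png

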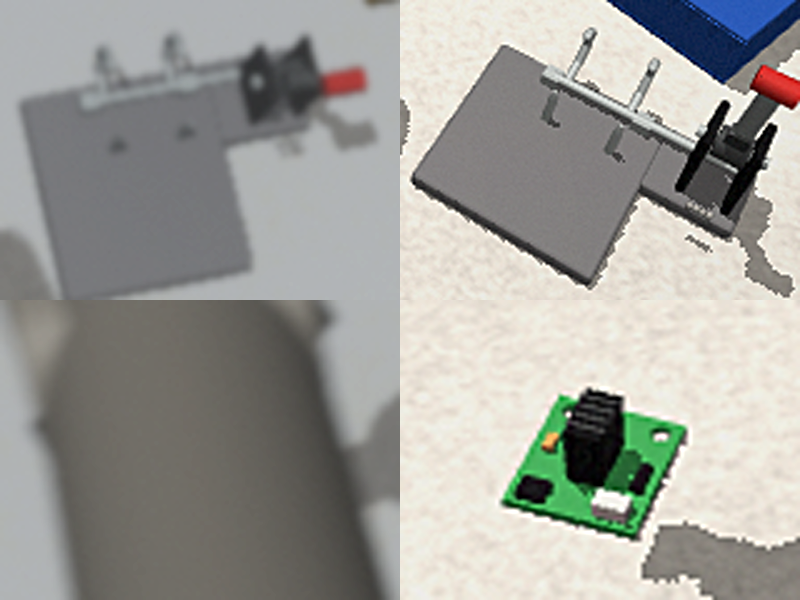

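Rings are open, lever up, board undisturbed. I'll project the predicted posts to check them.

Run:
```python
from fit import *
k=np.load('k.npy')
P=[(30,22.5,12),(30,22.5,42),(30,-22.5,12),(30,-22.5,42),(-65,75,12),(-65,-50,12),(75,75,12),(-65,75,0),(-65,-50,0)]
t=proj('top',T(k,P));s=proj('side',T(k,P))
print(np.round(np.c_[(t-[381,140]+.4)*400/112,(s-[400,260]+.4)*2.5+[400,0]],0))
T_=np.load('/tmp/top.npz')['im'];S=np.load('/tmp/side.npz')['im']
def f(I,x,y,w,h,pts,sc):
    J=cv2.resize(I[y:y+h,x:x+w],None,fx=sc,fy=sc,interpolation=cv2.INTER_CUBIC)
    J=np.clip(1.5*J.astype(float),0,255).astype('uint8')
    for p in pts: cv2.circle(J,tuple(int(v) for v in (p-[x,y]+.5)*sc),2,(0,0,255),-1)
    return J
a=f(T_,381,140,80,88,t,5); b=f(S,402,272,100,110,s,4)
cv2.imwrite('pics/c4.png',np.hstack([a,b]))
```

```text
[[114. 149. 546. 118.]
 [123. 137. 557.  91.]
 [182. 136. 609. 151.]
 [192. 124. 622. 125.]
 [ 67. 305. 411. 174.]
 [256. 269. 593. 280.]
 [ 21.  98. 504.  41.]
 [ 64. 308. 408. 184.]
 [251. 272. 588. 289.]]
```

View pics/c4.png

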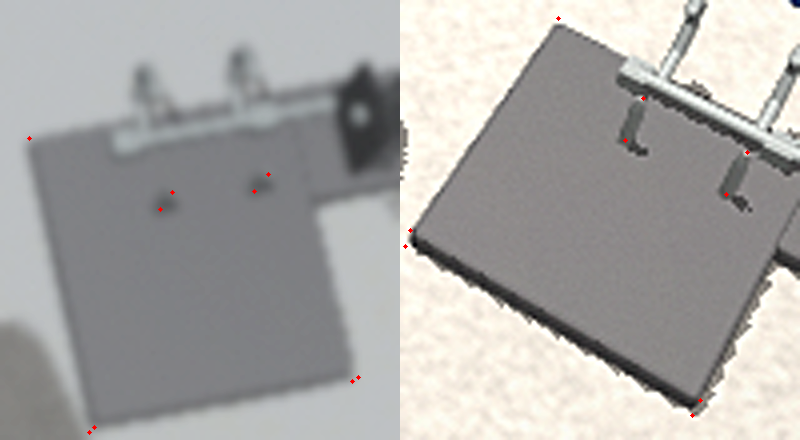

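Run:
```python
from fit import *
k=np.load('k.npy')
ut=np.array([(92,425),(351,377),(29,141),(171,196),(267,177)])/5+[381,140]-.5
us=np.array([(413,236),(698,403),(558,24),(628,141),(728,194)])*1.-[400,0]; us=us/4+[402,272]-.5
C=[(-65,75,12),(-65,-50,12),(75,75,12)]
k2=fit(C+[(30,22.5,40),(30,-22.5,40)],ut,C+[(30,22.5,12),(30,-22.5,12)],us,k)
for n in('top','side'): # per-camera fits to see calibration offset
    f=lambda p:(proj(n,T(p,C+[(30,22.5,40 if n=='top' else 12),(30,-22.5,40 if n=='top' else 12)]))-(ut if n=='top' else us)).ravel()
    print(n,np.round(least_squares(f,k).x,4))
np.save('k.npy',k2); print(T(k2,[(30,22.5,42),(30,-22.5,42),(3,0,12)]))
```

```text
pose [ 0.6024 -0.1582  0.1652] 9.46390709255688 
res [[0.5, 0.8], [1.7, 0.2], [0.3, -0.3], [0.2, -0.2], [0.3, -0.0], [-0.8, -1.2], [0.7, -0.4], [0.1, -1.2], [-0.6, 0.2], [-0.4, 0.4]]
top [ 0.6025 -0.1569  0.1583]
side [ 0.602  -0.1588  0.1679]
[[ 0.62827188 -0.13105793  0.042     ]
 [ 0.63567107 -0.17544545  0.042     ]
 [ 0.60533896 -0.1576912   0.012     ]]
```

Emit:
{"fn": "servo_tool", "kwargs": {"targets": [0, 0, 0.1, 2, -9, 20, 0.1, 0, 0, 0.1, 2, -9, 60, 0.1, 0, 0, 0.1, 2, -9, 100, 0.1, 0, 0, 0.1, 2, -9, 131, 0.1, 0, 0, 0.1, 2, -9, 146, 0.1, 0, 0, 0.1, 2, -9, 146, 0.1, 0, 0, 0.1, 2, -9, 146, 0.1]}}

```text
t: 10.05
tool_pos: [0.4988, 0.1736, 0.0751]
orientation: [0.97, 0.241, 0.001, -0.0]
contact_force: [-0.3, -0.4, 0.0]
gripper_width: 0.451
```

Run:
```python
from fit import *
b=np.load('b.npy'); goal([b[0],b[1],.012],np.degrees(b[2])-90)
S=grab('side')['image']
f=lambda I,x,y,w,h:cv2.resize(I[y:y+h,x:x+w],(800,600),interpolation=cv2.INTER_CUBIC)
cv2.imwrite('pics/c5.png',f(S,236,190,120,90))
```

```text
turn [-0.  -0.1 -0.1] shift mm [-0.2 -2.5 63.1] F [-0.3 -0.4  0. ] w 0.451 t 10.05
```

View pics/c5.png

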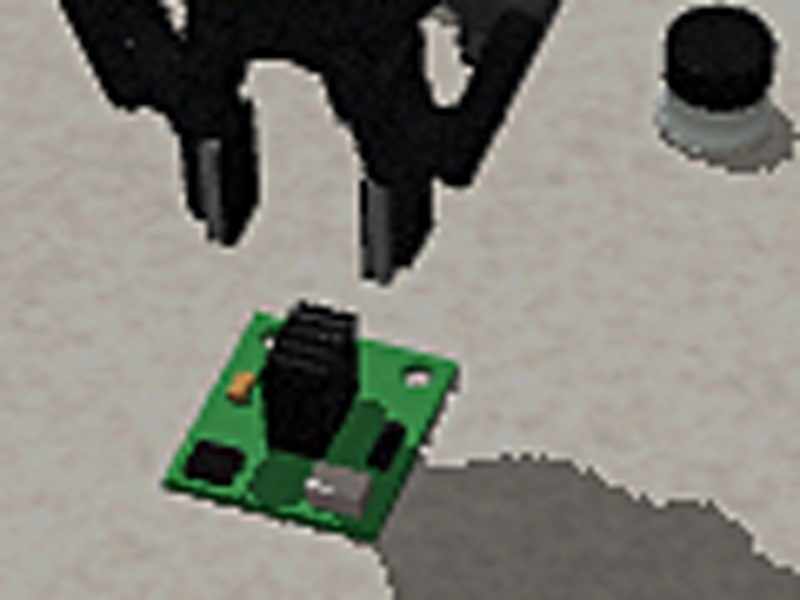

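Fingers straddle the heat sink: sink top at (330,330) in the crop, fingertips at (225,240) and (380,280). Descend and grip.

Emit:
{"fn": "servo_tool", "kwargs": {"targets": [0, 0, 0, 0, -2.5, 15, 0.15, 0, 0, 0, 0, -2.5, 32, 0.15, 0, 0, 0, 0, -2.5, 48, 0.15, 0, 0, 0, 0, -2.5, 58, 0.15, 0, 0, 0, 0, -2.5, 62.5, 0.15, 0, 0, 0, 0, -2.5, 62.5, 0.15]}}

```text
t: 10.85
tool_pos: [0.4965, 0.1755, 0.011]
orientation: [0.97, 0.241, -0.0, 0.0]
contact_force: [-0.5, -1.5, 0.4]
gripper_width: 0.422
```

Run:
```python
from fit import *
b=np.load('b.npy'); goal([b[0],b[1],.012],np.degrees(b[2])-90)
```

```text
turn [ 0.   0.  -0.1] shift mm [ 1.1  0.3 -1. ] F [-0.5 -1.5  0.4] w 0.422 t 10.85
```

Emit:
{"fn": "servo_tool", "kwargs": {"targets": [0, 0, 0, 1, 0, -1, 0.35, 0, 0, 0, 1, 0, -1, 0.5, 0, 0, 0, 1, 0, -1, 0.6, 0, 0, 0, 1, 0, -1, 0.75, 0, 0, 0, 1, 0, -1, 0.75, 0, 0, 0, 1, 0, -1, 0.75], "force": 40}}

```text
t: 11.6
tool_pos: [0.4979, 0.1764, 0.0129]
orientation: [0.97, 0.241, 0.0, -0.0]
contact_force: [-1.2, 0.5, 6.3]
gripper_width: 0.204
```

Emit:
{"fn": "servo_tool", "kwargs": {"targets": [0, 0, 0, 0, 0, -10, 0.75, 0, 0, 0, 0, 0, -25, 0.75, 0, 0, 0, 0, 0, -50, 0.75, 0, 0, 0, 0, 0, -80, 0.75, 0, 0, 0, 0, 0, -105, 0.75, 0, 0, 0, 0, 0, -120, 0.75, 0, 0, 0, 0, 0, -120, 0.75]}}

```text
t: 12.48
tool_pos: [0.498, 0.1766, 0.1334]
orientation: [0.97, 0.241, 0.001, -0.0]
contact_force: [-1.3, 0.4, -1.8]
gripper_width: 0.2
```

Run:
```python
from fit import *
k=np.load('k.npy'); g=T(k,[(-17,0,130)])[0]; goal(g,np.degrees(k[2])-90)
```

```text
turn [-0.  -0.1 18.5] shift mm [-80.7 339.3   3. ] F [-1.3  0.4 -1.8] w 0.2 t 12.475
```

Emit:
{"fn": "servo_tool", "kwargs": {"targets": [0, 0, 2, -6, 25, 0, 0.75, 0, 0, 5, -16, 68, 0, 0.75, 0, 0, 8, -28, 118, 0, 0.75, 0, 0, 11, -40, 168, 0, 0.75, 0, 0, 14, -52, 218, 0, 0.75, 0, 0, 17, -64, 268, 0, 0.75, 0, 0, 18.5, -74, 312, 0, 0.75, 0, 0, 18.5, -80.7, 339, 0, 0.75]}}

```text
t: 13.48
tool_pos: [0.5842, -0.1639, 0.1311]
orientation: [0.997, 0.081, -0.001, 0.0]
contact_force: [-0.1, 1.1, -0.8]
gripper_width: 0.204
```

Emit:
{"fn": "servo_tool", "kwargs": {"targets": [0, 0, 0, 0, 0, 0, 0.75, 0, 0, 0, 0, 0, 0, 0.75]}}

```text
t: 13.72
tool_pos: [0.5842, -0.1601, 0.1312]
orientation: [0.997, 0.082, -0.001, -0.001]
contact_force: [-0.2, 1.1, -0.6]
gripper_width: 0.202
```

```bash
cat > see.py <<'E'
from fit import *
import sys
k=np.load('k.npy')
def view(fn,dx,z):
    T_=grab('top')['image'];S=grab('side')['image']
    # predicted board: corners and holes top face with board origin at keeper (dx,0), underside z mm
    X=[(dx+a,c,z+4) for a,c in((35,32),(35,-32),(-35,-32),(-35,32),(27,22.5),(27,-22.5))]+[(30,22.5,42),(30,-22.5,42)]
    t=proj('top',T(k,X));s=proj('side',T(k,X))
    def f(I,x,y,w,h,pts,sc):
        J=cv2.resize(I[y:y+h,x:x+w],None,fx=sc,fy=sc,interpolation=cv2.INTER_CUBIC); J=np.clip(1.5*J.astype(float),0,255).astype('uint8')
        for p in pts: cv2.circle(J,tuple(int(v) for v in (p-[x,y]+.5)*sc),2,(0,0,255),-1)
        return J
    c=s[:6].mean(0).astype(int)
    x,y=c[0]-60,c[1]-55
    cv2.imwrite('pics/'+fn,f(S,x,y,140,110,s,5)); print('side crop origin',x,y,'pred',np.round((s-[x,y]+.5)*5).tolist())
E
python3 - <<'E'
from see import *
s=st(); goal(T(k,[(-17,0,130)])[0],np.degrees(k[2])-90)
v=T(k,[(0,0,0)])
view('c6.png',-17,s['tool_pos'][2]*1e3-12.5)
E
```

```text
{'t': 13.725, 'joints': [-0.3374, 0.5657, 0.6925, 1.8491, -0.4552, 0.8933, -0.8336], 'tool_pos': [0.5842, -0.1601, 0.1312], 'orientation': [0.9966, 0.0824, -0.001, -0.0005], 'contact_force': [-0.1919, 1.1425, -0.6479], 'wrist_torque': [0.0156, -0.0139, -0.0127], 'gripper_width': 0.202}
turn [-0.1  0.1 -0. ] shift mm [1.2 1.1 1.2] F [-0.2  1.1 -0.6] w 0.202 t 13.725
side crop origin 419 232 pred [[239.0, 175.0], [444.0, 276.0], [356.0, 437.0], [141.0, 323.0], [258.0, 206.0], [403.0, 277.0], [219.0, 324.0], [349.0, 392.0]]
```

View pics/c6.png

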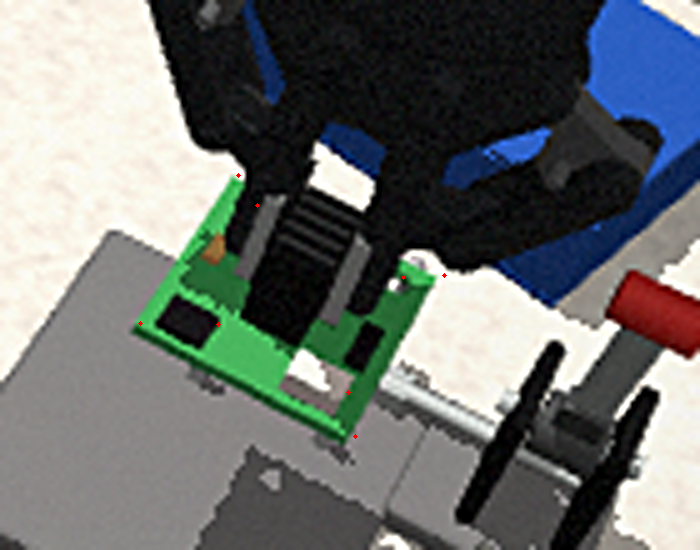

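Run:
```python
from fit import *
s=telemetry.get_state(); tp=s['tool_pos']; z=tp[2]*1e3-12.9+4
us=np.array([(135,328),(346,434),(437,277),(240,174),(397,283)])/5.+[419,232]-.5
X=[(-35,32,z),(-35,-32,z),(35,-32,z),(35,32,z),(27,-22.5,z)]
f=lambda p:(proj('side',T(p,X))-us).ravel()
r=least_squares(f,[tp[0],tp[1],.165]); print(r.x,np.degrees(r.x[2]),np.round(r.fun,1),'offset from tcp mm',(r.x[:2]-tp[:2])*1e3)
y=R.from_quat(s['orientation']).as_matrix()[:,1]; print('tool y ang',np.degrees(np.arctan2(y[1],y[0])))
```

```text
[ 0.58397418 -0.16006548  0.15167945] 8.690592192966509 [-0.2 -1.   0.3  0.8  0.6  0.3 -0.9  0.4  0.2 -0.6] offset from tcp mm [-0.58934112 -0.6014245 ]
tool y ang -80.47259289889001
```

```bash
python3 -c "
from h import *
goal([.6055,-.1577,.068],-80.4)"
```

```text
turn [-0.1  0.1 -0.1] shift mm [21.   1.8 63.6] F [-0.2 -0.  -1.1] w 0.205 t 13.825
```

Emit:
{"fn": "servo_tool", "kwargs": {"targets": [-0.1, 0.1, -0.1, 8, 1.8, 5, 0.75, -0.1, 0.1, -0.1, 16, 1.8, 18, 0.75, -0.1, 0.1, -0.1, 21, 1.8, 34, 0.75, -0.1, 0.1, -0.1, 21, 1.8, 50, 0.75, -0.1, 0.1, -0.1, 21, 1.8, 60, 0.75, -0.1, 0.1, -0.1, 21, 1.8, 63.5, 0.75, -0.1, 0.1, -0.1, 21, 1.8, 63.5, 0.75, -0.1, 0.1, -0.1, 21, 1.8, 63.5, 0.75]}}

```text
t: 14.82
tool_pos: [0.6063, -0.1596, 0.0694]
orientation: [0.997, 0.083, 0.001, 0.001]
contact_force: [0.2, 0.2, -0.1]
gripper_width: 0.201
```

Run:
```python
from see import *
s=st(); goal([.6055,-.1577,.068],-80.4)
view('c7.png',3,s['tool_pos'][2]*1e3-12.9)
```

```text
{'t': 14.825, 'joints': [-0.2858, 0.6718, 0.6254, 1.8332, -0.5285, 0.8055, -0.793], 'tool_pos': [0.6063, -0.1596, 0.0694], 'orientation': [0.9966, 0.0829, 0.0014, 0.0009], 'contact_force': [0.186, 0.1833, -0.1115], 'wrist_torque': [0.028, -0.0352, 0.0209], 'gripper_width': 0.2013}
turn [ 0.1 -0.2 -0.1] shift mm [-0.4 -2.   1.4] F [ 0.2  0.2 -0.1] w 0.201 t 14.825
side crop origin 413 249 pred [[245.0, 176.0], [434.0, 272.0], [350.0, 424.0], [154.0, 317.0], [263.0, 205.0], [396.0, 273.0], [249.0, 239.0], [379.0, 307.0]]
```

View pics/c7.png

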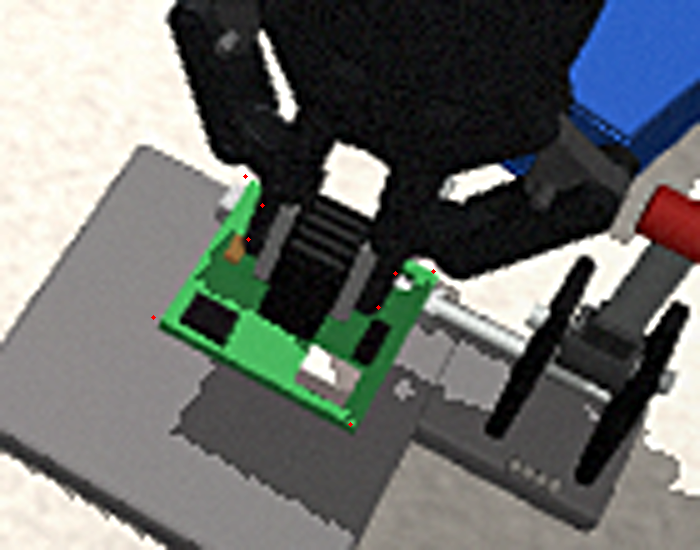

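Board is hovering about 1–1.5 px (2 mm) towards -y of the predicted points (hole b at (404,281) against (396,273)). That agrees with the TCP reading, so I correct and descend gently.

Emit:
{"fn": "servo_tool", "kwargs": {"targets": [0.1, -0.2, -0.1, -0.4, -2, 2, 0.75, 0.1, -0.2, -0.1, -0.4, -2, 4, 0.75, 0.1, -0.2, -0.1, -0.4, -2, 7, 0.75, 0.1, -0.2, -0.1, -0.4, -2, 10, 0.75, 0.1, -0.2, -0.1, -0.4, -2, 10, 0.75, 0.1, -0.2, -0.1, -0.4, -2, 10, 0.75]}}

```text
t: 15.68
tool_pos: [0.6052, -0.1577, 0.0588]
orientation: [0.996, 0.084, -0.001, 0.0]
contact_force: [-0.7, 0.3, -1.6]
gripper_width: 0.203
```

```bash
python3 -c "
from h import *
goal([.6055,-.1577,.055],-80.4)"
```

```text
turn [0.  0.1 0. ] shift mm [0.3 0.1 3.8] F [-0.7  0.3 -1.6] w 0.203 t 15.675
```

Emit:
{"fn": "servo_tool", "kwargs": {"targets": [0, 0, 0, 0.3, 0, 2, 0.75, 0, 0, 0, 0.3, 0, 4, 0.75, 0, 0, 0, 0.3, 0, 6, 0.75, 0, 0, 0, 0.3, 0, 8, 0.75, 0, 0, 0, 0.3, 0, 10, 0.75, 0, 0, 0, 0.3, 0, 10, 0.75]}}

```text
t: 16.42
tool_pos: [0.6054, -0.1575, 0.0486]
orientation: [0.996, 0.084, -0.001, 0.0]
contact_force: [0.2, 0.4, -0.7]
gripper_width: 0.203
```

No contact with the underside at 36 mm, below the 42 mm tips: the holes are over the posts. Continuing.

Emit:
{"fn": "servo_tool", "kwargs": {"targets": [0, 0, 0, 0, 0, 2, 0.75, 0, 0, 0, 0, 0, 4, 0.75, 0, 0, 0, 0, 0, 6, 0.75, 0, 0, 0, 0, 0, 8, 0.75, 0, 0, 0, 0, 0, 10, 0.75, 0, 0, 0, 0, 0, 12, 0.75, 0, 0, 0, 0, 0, 12, 0.75]}}

```text
t: 17.3
tool_pos: [0.6054, -0.1575, 0.0366]
orientation: [0.996, 0.084, -0.001, 0.0]
contact_force: [-0.5, -0.4, -1.0]
gripper_width: 0.203
```

Emit:
{"fn": "servo_tool", "kwargs": {"targets": [0, 0, 0, 0, 0, 2, 0.75, 0, 0, 0, 0, 0, 4, 0.75, 0, 0, 0, 0, 0, 6, 0.75, 0, 0, 0, 0, 0, 8, 0.75, 0, 0, 0, 0, 0, 9.5, 0.75, 0, 0, 0, 0, 0, 9.5, 0.75]}}

```text
t: 18.05
tool_pos: [0.6054, -0.1575, 0.0271]
orientation: [0.996, 0.084, -0.001, 0.0]
contact_force: [0.4, -0.3, 0.4]
gripper_width: 0.204
```

Emit:
{"fn": "servo_tool", "kwargs": {"targets": [0, 0, 0, 0, 0, 1, 0.75, 0, 0, 0, 0, 0, 2, 0.75, 0, 0, 0, 0, 0, 2.6, 0.75, 0, 0, 0, 0, 0, 2.6, 0.75]}}

```text
t: 18.55
tool_pos: [0.6054, -0.1576, 0.0249]
orientation: [0.996, 0.084, -0.001, -0.0]
contact_force: [-1.6, 1.8, 3.3]
gripper_width: 0.196
```

Seated: contact of 3.3 N at exactly the expected height. Release and rise.

Emit:
{"fn": "servo_tool", "kwargs": {"targets": [0, 0, 0, 0, 0, 0, 0.5, 0, 0, 0, 0, 0, 0, 0.3, 0, 0, 0, 0, 0, 0, 0.2, 0, 0, 0, 0, 0, -10, 0.2, 0, 0, 0, 0, 0, -30, 0.2, 0, 0, 0, -10, 0, -70, 0.2, 0, 0, 0, -30, 0, -120, 0.2, 0, 0, 0, -60, 0, -170, 0.4]}}

```text
t: 19.55
tool_pos: [0.5467, -0.1677, 0.1976]
orientation: [0.996, 0.084, -0.0, 0.0]
contact_force: [1.3, -0.7, 0.8]
gripper_width: 0.299
```

Run:
```python
from see import *
s=st(); view('c8.png',3,12)
# lever-up knob and staging
print('knob up',T(k,[(45-32.5,-85,152)]))
goal(T(k,[(5,-85,230)])[0],np.degrees(k[2])-90)
```

```text
{'t': 19.55, 'joints': [-0.4028, 0.4287, 0.7761, 1.8802, -0.3584, 0.9767, -0.8698], 'tool_pos': [0.5467, -0.1677, 0.1976], 'orientation': [0.9965, 0.0841, -0.0, 0.0003], 'contact_force': [1.3259, -0.6957, 0.7879], 'wrist_torque': [-0.0035, -0.0492, -0.0012], 'gripper_width': 0.2992}
side crop origin 406 264 pred [[249.0, 182.0], [428.0, 276.0], [346.0, 426.0], [159.0, 321.0], [265.0, 210.0], [391.0, 278.0], [284.0, 164.0], [414.0, 232.0]]
knob up [[ 0.62868589 -0.23997225  0.152     ]]
turn [ 0.1 -0.4 -0.1] shift mm [ 62.5  81.7 -28.2] F [ 0.5 -0.5  0.5] w 0.303 t 19.65
```

View pics/c8.png

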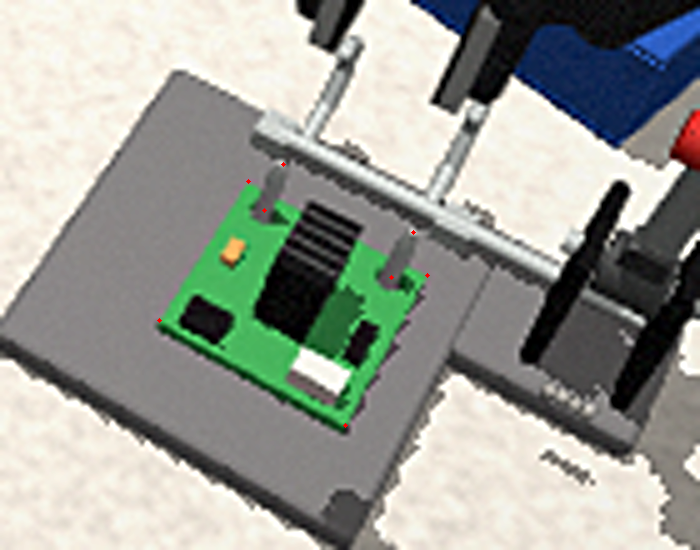

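Board lies flat with both posts through its holes: corners (160,322) and (346,427) match the predictions. Rings are open. Next the knob.

Emit:
{"fn": "servo_tool", "kwargs": {"targets": [0, 0, 0, 5, 10, -10, 0, 0, 0, 0, 20, 30, -25, 0, 0, 0, 0, 45, 50, -28, 0, 0, 0, 0, 65, 70, -28, 0, 0, 0, 0, 68, 81, -28, 0, 0, 0, 0, 68, 81, -28, 0, 0, 0, 0, 68, 81, -28, 0], "force": 25}}

```text
t: 20.52
tool_pos: [0.6265, -0.2357, 0.2224]
orientation: [0.996, 0.084, -0.001, -0.0]
contact_force: [-0.2, -0.2, -0.1]
gripper_width: 0.498
```

Run:
```python
from see import *
grab('side')
I=np.load('/tmp/side.npz')['im'].astype(int); m=((I[...,2]>90)&(I[...,1]<50)&(I[...,0]<60)).astype('uint8'); m[:, :450]=0
n,l,s,c=cv2.connectedComponentsWithStats(m)
print(s,c)
for th in(1.0,1.05,1.1): a=.197+th; X=T(k,[(45-102*np.cos(a),-85,55+102*np.sin(a))]); print(th,X,proj('side',X))
goal([.6275,-.2402,.132],-80.5)
```

```text
[[     0      0    640    480 307157]
 [   544    288     17     10     43]] [[319.46748731 239.4925136 ]
 [551.74418605 292.97674419]]
1.0 [[ 0.62400495 -0.24075254  0.14995668]] [[549.39542461 297.61108563]]
1.05 [[ 0.62873213 -0.23996454  0.15169951]] [[550.92600877 294.56590931]]
1.1 [[ 0.63353932 -0.23916321  0.15320064]] [[552.39671589 291.60590271]]
turn [-0.1  0.1  0.1] shift mm [ 0.2  5.  90.5] F [ 0.6  0.  -0.3] w 0.494 t 20.575
```

Emit:
{"fn": "servo_tool", "kwargs": {"targets": [0, 0, 0, 1.2, 4.8, 5, 0, 0, 0, 0, 1.2, 4.8, 30, 0, 0, 0, 0, 1.2, 4.8, 60, 0, 0, 0, 0, 1.2, 4.8, 80, 0, 0, 0, 0, 1.2, 4.8, 90, 0, 0, 0, 0, 1.2, 4.8, 90, 0]}}

```text
t: 21.32
tool_pos: [0.6289, -0.2406, 0.1324]
orientation: [0.996, 0.084, -0.001, 0.0]
contact_force: [-0.3, -1.1, 0.3]
gripper_width: 0.502
```

Run:
```python
from h import *
goal([.628,-.2402,.132],-80.5)
```

```text
turn [-0.   0.1  0.1] shift mm [-0.8 -0.5  0.4] F [-0.3 -1.1  0.3] w 0.502 t 21.325
```

Emit:
{"fn": "servo_tool", "kwargs": {"targets": [0, 0, 0, 0, 0, 0, 0.3, 0, 0, 0, 0, 0, 0, 0.5, 0, 0, 0, 0, 0, 0, 0.6, 0, 0, 0, 0, 0, 0, 0.6, 0, 0, 0, 0, 0, 0, 0.6], "force": 40}}

```text
t: 21.95
tool_pos: [0.6294, -0.2404, 0.1339]
orientation: [0.996, 0.084, -0.0, -0.0]
contact_force: [-2.4, 2.0, 5.1]
gripper_width: 0.27
```

Emit:
{"fn": "servo_tool", "kwargs": {"targets": [0, 0, 0, -4.7, 0, 1.7, 0.6, 0, 0, 0, -9.5, 0, 3.7, 0.6, 0, 0, 0, -14, 0, 6, 0.6, 0, 0, 0, -18.5, 0, 8.4, 0.6, 0, 0, 0, -22.8, 0, 11.1, 0.6, 0, 0, 0, -27.1, 0, 13.9, 0.6, 0, 0, 0, -31.1, 0, 17.1, 0.6, 0, 0, 0, -35, 0, 20.3, 0.6]}}

```text
t: 22.95
tool_pos: [0.5961, -0.2459, 0.1139]
orientation: [0.996, 0.084, 0.001, -0.0]
contact_force: [-0.6, 2.9, 6.7]
gripper_width: 0.267
```

Emit:
{"fn": "servo_tool", "kwargs": {"targets": [0, 0, 0, -3.7, 0, 3.5, 0.6, 0, 0, 0, -7.3, 0, 7.1, 0.6, 0, 0, 0, -10.7, 0, 11, 0.6, 0, 0, 0, -13.9, 0, 14.9, 0.6, 0, 0, 0, -16.8, 0, 19.1, 0.6, 0, 0, 0, -19.6, 0, 23.4, 0.6, 0, 0, 0, -22.2, 0, 27.8, 0.6, 0, 0, 0, -24.5, 0, 32.3, 0.6]}}

```text
t: 23.95
tool_pos: [0.5712, -0.2501, 0.0812]
orientation: [0.996, 0.084, 0.0, -0.0]
contact_force: [-2.3, 2.6, 7.1]
gripper_width: 0.271
```

Emit:
{"fn": "servo_tool", "kwargs": {"targets": [0, 0, 0, -1.3, 0, 3, 0.6, 0, 0, 0, -2.6, 0, 6, 0.6, 0, 0, 0, -3.9, 0, 9.4, 0.6, 0, 0, 0, -4.7, 0, 12, 0.6, 0, 0, 0, -5.5, 0, 14.2, 0.6, 0, 0, 0, -5.5, 0, 14.2, 0.6]}}

```text
t: 24.7
tool_pos: [0.5654, -0.251, 0.0668]
orientation: [0.996, 0.084, -0.0, -0.0]
contact_force: [-2.0, 3.1, 4.8]
gripper_width: 0.271
```

Emit:
{"fn": "servo_tool", "kwargs": {"targets": [0, 0, 0, -0.6, 0, 2, 0.6, 0, 0, 0, -1.1, 0, 4, 0.6, 0, 0, 0, -1.5, 0, 6, 0.6, 0, 0, 0, -1.5, 0, 6, 0.6]}}

```text
t: 25.2
tool_pos: [0.5639, -0.2515, 0.0611]
orientation: [0.996, 0.084, -0.0, -0.0]
contact_force: [-3.6, 3.1, 7.7]
gripper_width: 0.268
```

Emit:
{"fn": "servo_tool", "kwargs": {"targets": [0, 0, 0, -0.2, 0, 1.5, 0.6, 0, 0, 0, -0.5, 0, 3, 0.6, 0, 0, 0, -0.8, 0, 4.5, 0.6, 0, 0, 0, -0.8, 0, 4.5, 0.6]}}

```text
t: 25.7
tool_pos: [0.5631, -0.2516, 0.0568]
orientation: [0.996, 0.084, -0.0, -0.0]
contact_force: [-3.1, 3.0, 10.7]
gripper_width: 0.269
```

Emit:
{"fn": "servo_tool", "kwargs": {"targets": [0, 0, 0, -0.2, 0, 1.5, 0.6, 0, 0, 0, -0.5, 0, 3, 0.6, 0, 0, 0, -0.5, 0, 3, 0.6]}}

```text
t: 26.08
tool_pos: [0.5627, -0.2518, 0.054]
orientation: [0.996, 0.084, -0.0, -0.0]
contact_force: [-3.7, 3.2, 12.0]
gripper_width: 0.273
```

Emit:
{"fn": "servo_tool", "kwargs": {"targets": [0, 0, 0, -0.1, 0, 1.5, 0.6, 0, 0, 0, -0.3, 0, 3, 0.6, 0, 0, 0, -0.3, 0, 3, 0.6]}}

```text
t: 26.45
tool_pos: [0.5624, -0.2519, 0.0511]
orientation: [0.996, 0.084, 0.0, -0.0]
contact_force: [-3.7, 3.3, 11.9]
gripper_width: 0.27
```

Emit:
{"fn": "servo_tool", "kwargs": {"targets": [0, 0, 0, 0, 0, 1, 0.6, 0, 0, 0, 0, 0, 2, 0.6, 0, 0, 0, 0, 0, 2, 0.6]}}

```text
t: 26.82
tool_pos: [0.5622, -0.2519, 0.0492]
orientation: [0.996, 0.084, -0.0, -0.0]
contact_force: [-5.0, 3.3, 14.0]
gripper_width: 0.269
```

Emit:
{"fn": "servo_tool", "kwargs": {"targets": [0, 0, 0, 0, 0, 1, 0.6, 0, 0, 0, 0, 0, 2, 0.6, 0, 0, 0, 0, 0, 2, 0.6]}}

```text
t: 27.2
tool_pos: [0.5621, -0.252, 0.0472]
orientation: [0.996, 0.084, -0.0, -0.0]
contact_force: [-4.6, 4.0, 13.9]
gripper_width: 0.272
```

Emit:
{"fn": "servo_tool", "kwargs": {"targets": [0, 0, 0, 0, 0, 1, 0.6, 0, 0, 0, 0, 0, 1.5, 0.6, 0, 0, 0, 0, 0, 1.5, 0.6]}}

```text
t: 27.58
tool_pos: [0.562, -0.252, 0.0458]
orientation: [0.996, 0.084, -0.0, -0.0]
contact_force: [-5.2, 4.6, 14.8]
gripper_width: 0.273
```

Emit:
{"fn": "servo_tool", "kwargs": {"targets": [0, 0, 0, 0, 0, 1, 0.6, 0, 0, 0, 0, 0, 1.5, 0.6, 0, 0, 0, 0, 0, 1.5, 0.6]}}

```text
t: 27.95
tool_pos: [0.562, -0.2522, 0.0443]
orientation: [0.996, 0.084, -0.0, -0.0]
contact_force: [-6.2, 3.3, 14.6]
gripper_width: 0.273
```

Emit:
{"fn": "servo_tool", "kwargs": {"targets": [0, 0, 0, 0, 0, 0.7, 0.6, 0, 0, 0, 0, 0, 1, 0.6, 0, 0, 0, 0, 0, 1, 0.6]}}

```text
t: 28.32
tool_pos: [0.5619, -0.2521, 0.0434]
orientation: [0.996, 0.084, -0.0, -0.0]
contact_force: [-6.1, 4.2, 16.5]
gripper_width: 0.268
```

Emit:
{"fn": "servo_tool", "kwargs": {"targets": [0, 0, 0, -0.4, 0, 0.6, 0.6, 0, 0, 0, -0.7, 0, 1.2, 0.6, 0, 0, 0, -0.7, 0, 1.2, 0.6]}}

```text
t: 28.7
tool_pos: [0.5612, -0.2519, 0.0414]
orientation: [0.996, 0.084, -0.0, -0.0]
contact_force: [-3.2, 2.9, 8.4]
gripper_width: 0.272
```

Run:
```python
from see import *
s=st(); grab('side')
I=np.load('/tmp/side.npz')['im']; cv2.imwrite('pics/c9.png',np.clip(1.5*cv2.resize(I[264:374,406:546],None,fx=5,fy=5,interpolation=cv2.INTER_CUBIC).astype(float),0,255).astype('uint8'))
```

```text
{'t': 28.7, 'joints': [-0.1129, 0.6987, 0.606, 1.8689, -0.5655, 0.7531, -0.594], 'tool_pos': [0.5612, -0.2519, 0.0414], 'orientation': [0.9965, 0.0839, -0.0005, -0.0003], 'contact_force': [-3.2216, 2.8942, 8.4446], 'wrist_torque': [0.6206, 0.4741, 0.0312], 'gripper_width': 0.2719}
```

View pics/c9.png

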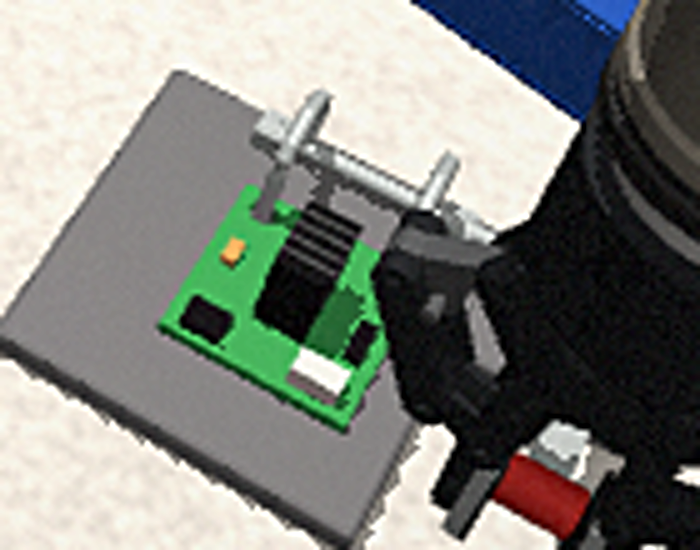

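Click felt: 16.5 → 8.4 N, consistent with the root at home. Rings are closed and the board is still flat. Ease the knob back to rest and let go.

Emit:
{"fn": "servo_tool", "kwargs": {"targets": [0, 0, 0, 0.2, 0, -3, 0.6, 0, 0, 0, 0.5, 0, -6, 0.6, 0, 0, 0, 0.8, 0, -9, 0.6, 0, 0, 0, 1.2, 0, -12, 0.6, 0, 0, 0, 1.5, 0, -14, 0.6, 0, 0, 0, 1.8, 0, -15.5, 0.6, 0, 0, 0, 1.8, 0, -15.5, 0.6]}}

```text
t: 29.62
tool_pos: [0.563, -0.2513, 0.0556]
orientation: [0.996, 0.084, -0.001, -0.0]
contact_force: [2.9, 3.2, -5.9]
gripper_width: 0.272
```

Emit:
{"fn": "servo_tool", "kwargs": {"targets": [0, 0, 0, -0.3, 0, 2, 0.6, 0, 0, 0, -0.5, 0, 4, 0.6, 0, 0, 0, -0.5, 0, 4, 0.6], "force": 20}}

```text
t: 30.0
tool_pos: [0.5623, -0.2517, 0.052]
orientation: [0.996, 0.084, -0.001, -0.0]
contact_force: [-0.2, 4.9, 1.4]
gripper_width: 0.271
```

Force is near zero vertically, so open and rise clear.

Emit:
{"fn": "servo_tool", "kwargs": {"targets": [0, 0, 0, 0, 0, 0, 0.45, 0, 0, 0, 0, 0, 0, 0.3, 0, 0, 0, 0, 0, 0, 0.1, 0, 0, 0, 0, 0, 0, 0, 0, 0, 0, 0, 0, -15, 0, 0, 0, 0, 0, 0, -50, 0, 0, 0, 0, -20, 0, -100, 0, 0, 0, 0, -60, 0, -160, 0]}}

```text
t: 31.0
tool_pos: [0.5091, -0.261, 0.2061]
orientation: [0.996, 0.085, -0.0, 0.001]
contact_force: [0.8, -1.1, 1.5]
gripper_width: 0.498
```

Emit:
{"fn": "servo_tool", "kwargs": {"targets": [0, 0, 0, -20, -50, 0, 0, 0, 0, 0, -40, -100, 0, 0, 0, 0, 0, -40, -150, 0, 0, 0, 0, 0, -40, -200, 0, 0, 0, 0, 0, -40, -200, 0, 0]}}

```text
t: 31.62
tool_pos: [0.4356, -0.067, 0.2045]
orientation: [0.996, 0.087, -0.001, -0.001]
contact_force: [-0.2, -0.5, 0.9]
gripper_width: 0.499
```

Run:
```python
from see import *
s=st(); t=grab('top')['image']; S=grab('side')['image']
a=cv2.resize(S[150:390,220:570],(560,384)); b=cv2.resize(t[130:230,170:500],(560,170))
cv2.imwrite('pics/c10.png',np.clip(1.3*np.vstack([a,b]).astype(float),0,255).astype('uint8'))
for n,I in(('side',S),('top',t)):
    I=I.astype(int);m=(I[...,2]>90)&(I[...,1]<60); y,x=np.nonzero(m); p=proj(n,T(k,[(-54.6,-85,77)]))[0]; q=np.hypot(x-p[0],y-p[1])<20; print(n,p,x[q].mean(),y[q].mean())
```

```text
{'t': 31.625, 'joints': [-0.7473, 0.1393, 0.8456, 2.1577, -0.136, 0.8971, -1.2176], 'tool_pos': [0.4356, -0.067, 0.2045], 'orientation': [0.9962, 0.0872, -0.0005, -0.0012], 'contact_force': [-0.2074, -0.5347, 0.8876], 'wrist_torque': [-0.0813, 0.0011, -0.0083], 'gripper_width': 0.4991}
side [515.99087951 357.91044989] 516.7134831460675 357.2022471910112
top [474.2558599  201.90208312] nan nan<stdin>:6: RuntimeWarning: Mean of empty slice.
  ret = ret.dtype.type(ret / rcount)
```

View pics/c10.png

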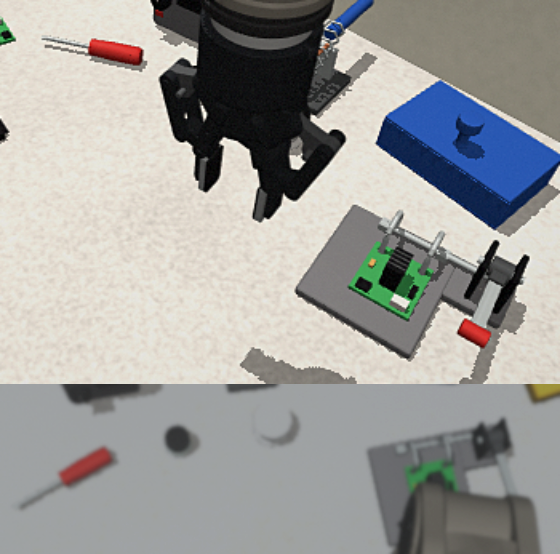

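The knob is back at its starting pixel, side (516.7,357.2) against (516.8,357.0). Rings are closed over the board, and the driver, spool and jar are in place. Handing in.

```bash
python3 -c "
from h import *
print(job.job_done())"
```

```text
the job is handed in; nothing more can be done
None
```

I filed the rightmost green board in the keeper and handed the job in at about 31.7 s of the 72 s. I lifted the lever until the rings opened and set the board over both posts with about 3 N of contact. Then I pressed the lever until it clicked, when the load dropped from 16.5 N to 8.4 N.

**Last checks:**
- **Lever:** after release the knob sits within 0.2 px of where it started in the side view, so it is home. The rings are closed.
- **Board:** it lies flat, with both posts seen through its holes before the rings closed.
- **Other objects:** the screwdriver, spool and jar look in place by eye. The tweezers were mostly outside the last crop, so I did not check them, though the gripper never came low near them.
- **Arm:** it stands clear of everything.

**Disagreements and failed checks:**
- **Knob rest height:** easing the knob back to its expected rest height left a 6 N upward pull. I lowered it 4 mm until the force was near zero before letting go.
- **Handle load:** the 16.5 N peak is about 2.5 N short of the 19 N overload, and force readings varied by about 1 N.
- **Top view:** the last knob check there failed because the arm hid the knob.

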